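Press a crate hinge pin home with bench-mounted locking pliers

ROBOT

A 6-joint arm with a two-finger parallel gripper is mounted at the origin on the work surface. World frame = base frame: x ahead of the robot, y to its left, z up, the work surface at z = 0. Lengths are in m, angles in rad, forces in N, time in s.
With the tool pointing down it reaches from about 0.375 to 0.975 m from the base axis. Payload 3.8 kg.
Tool frame: the origin (TCP) lies between the finger pads; the fingertips stand 14 mm ahead of it and the grasp point (between the pads) lies 5 mm behind it (env.tcp_to_tips is the distance from the TCP to the fingertips, in m); z points along the fingers, y is the direction in which the jaws open and shut (so a half turn about z gives the same grasp; the last joint's range is limited). The gripper opens to 88 mm and grips with 3 to 60 N. Pads are 18 mm wide; open, the fingers measure 123 mm over their backs; the gripper's body (75 mm by 187 mm) begins 45 mm behind the grasp point.
Start: joints at [-1.342, 0.264, 1.604, -0, 1.274, -0.037], TCP at [0.177, -0.651, 0.253] pointing down, gripper open.
Joint ranges: [-2.63, 2.63], [-0.94, 2.18], [0.31, 2.57], [-1.31, 4.45], [0, 2.66], [-2.55, 2.55]. Speed limits (rad/s): [2.57, 2.57, 3.14, 3.14, 3.14, 3.14].

INTERFACE

Orientations are given as [roll, pitch, yaw] about the fixed x, y, z axes, in that order (R = Rz(yaw) Ry(pitch) Rx(roll)).
In Python, from rig import env gives the robot as it stands.
- The arm moves only by the tool arm_command, never from a script. Its argument "plan" is a list of rows, each a list of 3 entries, a list of its own where there are three numbers: the opening, from -1 (shut) to 1 (fully open), then the shift along the tool's x, y, z in units of 100 cm (1.0 is 100 cm), then the turn, a rotation vector about the tool's x, y, z in units of 60 degrees (1.0 is 60 degrees). A call has 1 to 8 rows; each row is the pose to reach, as a shift and turn from the pose commanded when the call began, along the tool's axes at that moment; what a row does not reach only later rows make up. A row lasts 1/10 s, in which the tool goes at most 50 mm and 8.59 degrees, less where a joint would pass 70% of its speed; a pose out of reach is approached as far as the arm can. A call with a number of a shift or a turn outside -1 to 1 is refused whole. A call with a gripper value outside its range is refused whole. The fingers move at their own pace and stop on an object; "newtons" is the grip in N (left out, the last holds). Time passes only in rows, so rows that repeat a pose let the fingers close. It gives the time, the measured TCP pose, the force and the opening at its end, in the units of the state.
- env.observe(): the state, without advancing time (a new reading comes with each control period).
- env.read_camera(name): name is "side" or "top"; returns the picture (480x640x3 uint8, blue, green, red); there is no depth.
- env.camera_params(name): a dict with "fx", "fy", "cx", "cy" (pixels), "xyz" and "rotation" of the camera in the world. Camera axes: x right, y down, z forward; pixel columns grow to the right and rows downward; lengths in m; the calibration is good to about 2 mm. A picture is of the moment at which its call begins. camera_params takes no time and is no camera call.
- env.finish_job(): hands the job in, once; it reports no verdict.
The state is a dict: "time": time; "qpos": joint angles; "qvel": joint speeds; "tau": joint torques, N m; "position": TCP position; "tool_rot": TCP orientation; "contact_force": force on the tool from outside, world axes, zero at the start; "torque": the same for the moment, N m; "grip_width": opening from 0.0 (shut) to 1.0 (fully open).
Only numpy, scipy, OpenCV 4.12 (cv2) and the standard library are available. Lean on these libraries where they do the work, as an engineer would, in place of code of your own. Each camera call takes 0.05 s, during which the arm holds its last target.

TASK

The steel hinge pin standing out of the yellow crate-hinge block has to be pressed home with the bench-mounted locking pliers that hold the block. Squeeze the two handles together until they snap over centre and stay locked on their own, and let go of them; then pull the release lever sideways so that it trips the locked pliers and they spring fully open, and let go, leaving the pin home. Leave the tub, the lids and the spare block where they are.

Things in the scene. Friction and masses are not known exactly. Their poses are not given: they have to be found in the camera images.
- pliers: Steel stand and fixed half of the pliers, bolted down. Origin on the table, 12 mm beside the handle pivot; z up, handles along -x, jaws +x. Fixed handle: level bar x -125..-13, y 7..17, z 52..68 mm, end screw to x -137; moving handle on its -y side. White mounting board x -190..110, y -90..70, top at z 12. Top 84 mm. Yellow 46 x 36 mm hinge block in the jaws at x 45..91, y 0..36, z 42..78. Pose varies.
- fixed_grip (a point): Point on the outer (+y) face of the fixed handle, 90 mm behind the pivot, 60 mm above the table: where one finger squeezes. Axes as pliers.
- moving_grip (a point): Point on the outer (-y) face of the moving handle, 90 mm behind its pivot, 60 mm above the table (mid-height of the 16 mm high, 10 mm thick, 130 mm long bar): the other finger's place. Upright pivot at pliers x 0, y -12. Its x axis runs along the handle towards the jaws. Over both outer faces here the handles measure 52 mm open, 34 mm locked (y = -17).
- squeeze_handle (a joint): Moving handle's angle, rad: 0 = sprung fully open (start), grows as it is squeezed to the fixed handle; 0.20 = on its stop, parallel to it. Dead centre 0.12: below it a spring drives it open, beyond it the spring holds it locked on the stop. Squeezing takes up to about 15 N at the grip points.
- lever_pad (a point): Centre of the release lever's thumb pad: upright dark steel cylinder, 14 mm diameter, z 44..84 mm (this point 64), free all round. In the pliers' frame at x -155, y -12 mm locked, x -152, y -43 open. The lever is a flat bar on top of the moving handle, pivoted on it 55 mm ahead of the pad; x axis along the lever towards the jaws.
- release_lever (a joint): Release lever's angle to the moving handle, rad: 0 = rest (light return spring, under 1 N), grows as the pad is pulled along pliers -y (away from the fixed handle), stop 0.7. When locked, from about 0.1 its peg bears on the fixed handle and forces the moving handle over centre at about 0.25 (pad pulled 20 to 30 mm, about 5 N); the handle then springs open the same way, taking the pad along.
- pin_head (a point): Centre of the outer face of the 14 mm round pin head, 60 mm above the table, on the -y face of the hinge block; pushed along pliers +y by the moving jaw.
- pin (a joint): How far the hinge pin is pressed in, in m: 0 = head standing 10 mm off the block, 0.010 = home, head flat on the block. Starts at 0 to 0.003, stays where it is pushed (about 4 N).
- tub: Bystander: empty clear plastic tub, 110 x 110 x 45 mm, origin under its centre.
- lids: Bystander: stack of clear lids, 114 x 114 x 24 mm, origin under its centre.
- spare_block: Bystander: spare yellow hinge block, 46 x 36 x 36 mm, loose on the table, origin under its centre.

How it is judged:
On the way, in this order (a step that is already met when the one before it is completed fails the run):
1. the handles are squeezed past centre and stay locked with no finger on the pliers, the pin pressed home (value of joint squeeze_handle above 0.18 rad and value of joint pin above 0.0085 m and contact force between each of the arm, the fingers and pliers below 0.3 N), for 0.2 s.
2. the release lever is pulled while the pliers are still locked or just letting go (value of joint release_lever above 0.12 rad and value of joint squeeze_handle above 0.09 rad).
At the end, for the whole second after the job is handed in: The pliers have sprung open (handle within 0.03 rad of fully open, at rest), the release lever is back (under 0.1 rad) and the pin is home (head within 1.5 mm of the block) (value of joint squeeze_handle below 0.03 rad and value of joint release_lever below 0.1 rad and value of joint pin above 0.0085 m and velocity of joint squeeze_handle below 0.05 rad/s); the robot touches nothing.
It fails at once if the tub, lids or spare block is moved by more than 30 mm (distance of any of tub, lids, spare_block from where it was at the start of the episode above 0.03 m).
It also fails if it takes over 40 s, if anything falls off the work surface, if the arm or the gripper's body presses on something with over 40 N, if the wrist force passes 120 N, or if a joint passes its speed limit or range.

## Working session

There is one attempt and no reset: what is moved stays moved. The work goes in short steps, Python scripts to look and compute and a tool call to move; the robot and the scene stay as the last step left them, time stands still between calls to the robot, and variables do not carry over. Pictures are saved under pics/ and viewed, and the job is handed in when it is done.

Besides the shell and the picture viewer there is one more tool, called after "Call:" as a command line: name --argument value ..., lists and objects as JSON in quotes. arm_command: Moves the arm, as the interface text tells. Shifts and turns lie within -1 to 1; 1 stands for 100 cm of shift or 60 degrees of turn. Its arguments: {"type":"object","properties":{"plan":{"type":"array","items":{"type":"array"}},"newtons":{"type":"number"}},"required":["plan"]}

```bash
mkdir -p pics; ls; python3 - <<'E'
from rig import env
import cv2
for n in("side","top"):
    cv2.imwrite(f"pics/{n}0.png",env.read_camera(n)); print(n,env.camera_params(n))
s=env.observe(); print(s)
E
```

```text
pics
side {'fx': 436.4901786623779, 'fy': 436.4901786623779, 'cx': 310.62471444873347, 'cy': 240.01179541363695, 'xyz': array([0.35766605, 0.46815659, 0.56800521]), 'rotation': array([-2.34250033,  0.01243151, -2.60496471])}
top {'fx': 438.20092961977315, 'fy': 438.20092961977315, 'cx': 316.5250989777512, 'cy': 248.83428358329252, 'xyz': array([0.50280124, 0.04195251, 0.8756845 ]), 'rotation': array([-2.99151884,  0.00440176, -1.58392972])}
{'time': 0.1, 'qpos': array([-1.34187702e+00,  2.64706054e-01,  1.60523911e+00,  4.79949578e-07,
        1.27369959e+00, -3.68951060e-02]), 'qvel': array([-0.00053402, -0.00038684, -0.001541  , -0.00012769,  0.00039224,
        0.00020518]), 'tau': array([ 4.61657273e-04, -5.03615642e+01, -3.58071113e+01,  7.31572160e-02,
        2.33191025e-02, -4.76556420e-05]), 'position': array([ 0.17718084, -0.65069224,  0.25149254]), 'tool_rot': array([-3.13954196e+00, -7.61536418e-05,  2.65814192e-01]), 'contact_force': array([ 0.12420923, -0.03970093,  0.17816614]), 'torque': array([0.03605077, 0.05434958, 0.02356683]), 'grip_width': 0.9987245939497384}
```

View pics/top0.png

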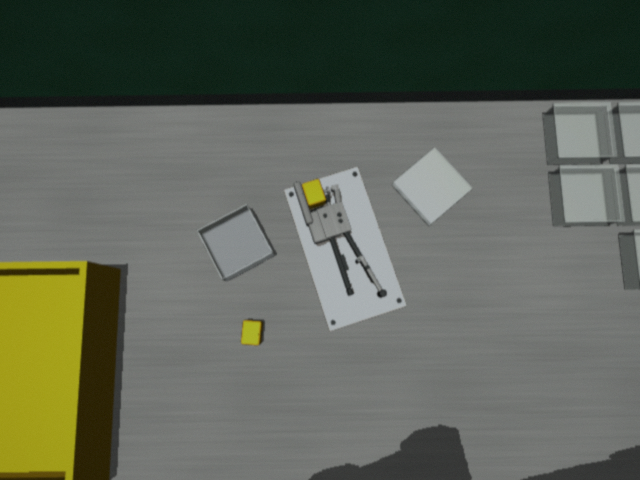

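View pics/side0.png

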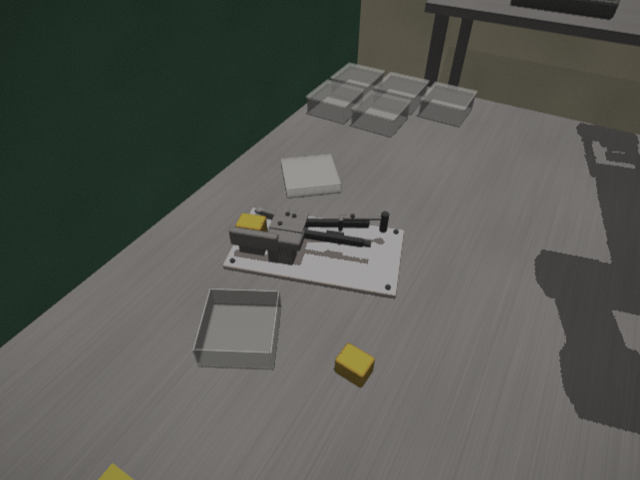

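Top view: board corners are at about (286,189), (357,168), (406,305) and (331,330). The yellow block is at (314,193), the fixed handle ends at (350,293), and the lever pad is at (382,293). Next I'll measure the pose.

```bash
cat > h.py <<'E'
import numpy as np, cv2
from scipy.spatial.transform import Rotation as R
from rig import env
def ray(n,px):
    c=env.camera_params(n); r=R.from_euler('xyz',c['rotation']).as_matrix()
    d=r@np.array([(px[0]-c['cx'])/c['fx'],(px[1]-c['cy'])/c['fy'],1]); return c['xyz'],d
def onz(n,px,z):
    o,d=ray(n,px); return o+d*(z-o[2])/d[2]
def proj(n,P):
    c=env.camera_params(n); r=R.from_euler('xyz',c['rotation']).as_matrix()
    q=r.T@(np.asarray(P)-c['xyz']); return np.array([c['fx']*q[0]/q[2]+c['cx'],c['fy']*q[1]/q[2]+c['cy']])
def tri(p1,p2):
    o1,d1=ray('top',p1);o2,d2=ray('side',p2)
    A=np.stack([d1,-d2],1);t=np.linalg.lstsq(A,o2-o1,rcond=None)[0]
    a=o1+d1*t[0];b=o2+d2*t[1];return (a+b)/2,np.linalg.norm(a-b)
E
python3 - <<'E'
from h import *
im=cv2.imread('pics/top0.png')
g=im.min(2)
m=((g>150)).astype(np.uint8)*255
m=cv2.morphologyEx(m,cv2.MORPH_CLOSE,np.ones((3,3)))
cs,_=cv2.findContours(m,cv2.RETR_EXTERNAL,2)
for c in cs:
    if cv2.contourArea(c)>1500:
        b=cv2.boxPoints(cv2.minAreaRect(c)); print(cv2.contourArea(c),b.tolist())
        W=np.array([onz('top',p,.012) for p in b]); print(W.round(4).tolist(), np.linalg.norm(W[0]-W[1]),np.linalg.norm(W[1]-W[2]))
c=cv2.resize(im[150:340,270:420],None,fx=4,fy=4,interpolation=cv2.INTER_CUBIC)
cv2.imwrite('pics/topc.png',c[:600]); 
s=cv2.imread('pics/side0.png')
cv2.imwrite('pics/sidec.png',cv2.resize(s[190:305,215:415],None,fx=4,fy=4,interpolation=cv2.INTER_CUBIC))
E
```

```text
1573.5 [[561.8536987304688, 176.17169189453125], [600.4865112304688, 173.08108520507812], [604.1558227539062, 218.94754028320312], [565.5230102539062, 222.03814697265625]]
[[0.7764, -0.4582, 0.012], [0.7818, -0.5375, 0.012], [0.6862, -0.5343, 0.012], [0.6809, -0.4563, 0.012]] 0.07945099586483854 0.09567472545870807
7626.5 [[283.0000305175781, 190.0], [358.8999938964844, 164.70001220703125], [405.6999816894531, 305.0999755859375], [329.8000183105469, 330.39996337890625]]
[[0.7555, 0.1107, 0.012], [0.8068, -0.0452, 0.012], [0.5199, -0.1287, 0.012], [0.4732, 0.0204, 0.012]] 0.16412559967527313 0.2988718288526618
2867.5 [[393.4187316894531, 182.15174865722656], [433.2943420410156, 146.0144805908203], [471.0643005371094, 187.6916961669922], [431.1886901855469, 223.82896423339844]]
[[0.7688, -0.1145, 0.012], [0.8447, -0.1998, 0.012], [0.7548, -0.2718, 0.012], [0.681, -0.1869, 0.012]] 0.11422121335357925 0.11519450071029168
```

View pics/topc.png

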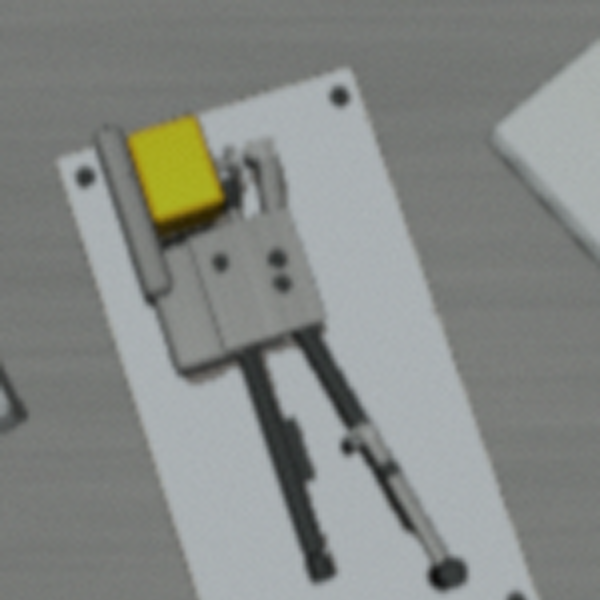

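View pics/sidec.png

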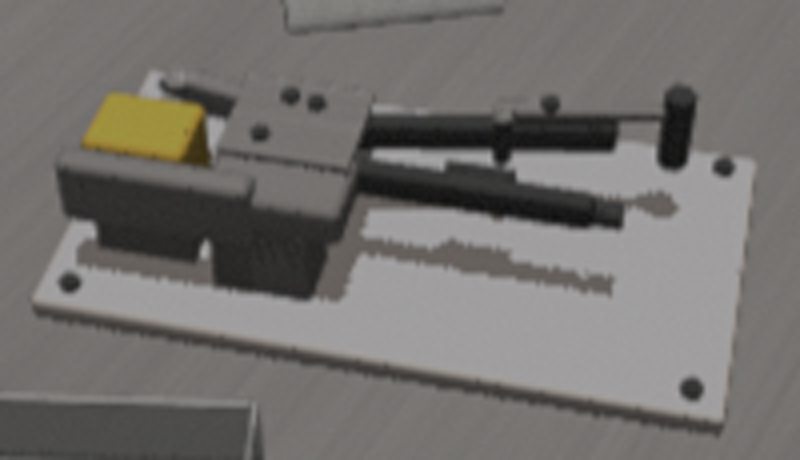

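```bash
cat >> h.py <<'E'
def fit(P,W):
    P=np.asarray(P);W=np.asarray(W);pc=P.mean(0);wc=W.mean(0)
    H=(P-pc).T@(W-wc);th=np.arctan2(H[0,1]-H[1,0],H[0,0]+H[1,1])
    Rm=np.array([[np.cos(th),-np.sin(th)],[np.sin(th),np.cos(th)]])
    t=wc-Rm@pc;return th,t,(P@Rm.T+t-W)
E
python3 - <<'E'
from h import *
T=lambda x,y:(270+x/4-.4,150+y/4-.4); S=lambda x,y:(215+x/4-.4,190+y/4-.4)
def lines(n,approx,model):
    im=cv2.imread(f'pics/{n}0.png');g=cv2.GaussianBlur(im.min(2),(3,3),0)
    approx=np.array(approx,float); out=[]
    L=[]
    for i in range(4):
        a,b=approx[i],approx[(i+1)%4];d=(b-a)/np.linalg.norm(b-a);nr=np.array([d[1],-d[0]])
        pts=[]
        for t in np.linspace(.08,.92,60):
            p=a+t*(b-a);ss=np.arange(-5,5.01,.25)
            q=(p+ss[:,None]*nr).astype(np.float32)
            v=cv2.remap(g,q[None,:,0],q[None,:,1],1)[0].astype(float)
            gr=np.abs(np.gradient(v));
            if gr.max()>4: pts.append(p+ss[gr.argmax()]*nr)
        vx,vy,x,y=cv2.fitLine(np.array(pts,np.float32),cv2.DIST_HUBER,0,.01,.01).ravel()
        L.append(np.cross([x,y,1],[x+vx,y+vy,1]))
    for i in range(4):
        c=np.cross(L[i-1],L[i]);out.append(c[:2]/c[2])
    return np.array(out)
M=[(110,70),(110,-90),(-190,-90),(-190,70)]
ct=lines('top',[T(57,158),T(350,68),(406,305),(331,330)],M)
W=np.array([onz('top',p,.012)[:2] for p in ct])
th,t,r=fit(np.array(M)/1e3,W);print('top',ct.round(1).tolist(),th,t,(r*1e3).round(1).tolist())
# Features
Rm=np.array([[np.cos(th),-np.sin(th)],[np.sin(th),np.cos(th)]])
for nm,p,z in [('pad',T(448,572),.084),('screw',T(322,575),.066),('blk',T(128,133),.078),('blk',T(195,115),.078),('blk',T(222,205),.078),('blk',T(157,222),.078)]:
    print(nm,((onz('top',p,z)[:2]-t)@Rm*1e3).round(1))
for nm,a,b in [('padtop',T(448,572),S(680,94))]:
    P,e=tri(a,b);print(nm,P,e,((P[:2]-t)@Rm*1e3).round(1))
for nm,p,z in [('padS',S(680,94),.084),('blk',S(82,145),.078),('blk',S(108,94),.078),('blk',S(206,104),.078),('blk',S(186,160),.078),('bc',S(754,160),.012),('bc',S(718,422),.012),('bc',S(36,298),.012)]:
    print(nm,((onz('side',p,z)[:2]-t)@Rm*1e3).round(1))
E
```

```text
top [[283.5, 189.0], [357.0, 166.3], [406.0, 305.0], [329.6, 330.5]] 0.30130540598001354 [0.67375186 0.0114031 ] [[0.4, 1.3], [2.1, -0.7], [-1.0, -1.6], [-1.5, 1.0]]
pad [-151.3  -40.5]
screw [-134.6   12.3]
blk [89.9 33.8]
blk [88.5  1.1]
blk [43.   2.6]
blk [44.7 34. ]
padtop [ 0.54109371 -0.07174174  0.08695543] 0.00016758809071442125 [-151.4  -40. ]
padS [-151.3  -43.5]
blk [88.1 36.5]
blk [88.7  3.2]
blk [45.4  0.2]
blk [42.7 35.7]
bc [-188.1  -89.3]
bc [-187.3   70. ]
bc [107.   67.4]
```

```bash
cat > go.py <<'E'
import sys
from h import *
TH=.301;O=np.array([.674,.012])
def goal(x,y,z):
    s=env.observe();p=s['position'];Rt=R.from_euler('xyz',s['tool_rot'])
    w=O+R.from_euler('z',TH).as_matrix()[:2,:2]@np.array([x,y])
    d=Rt.inv().apply(np.r_[w,z]-p)
    rv=(Rt.inv()*R.from_euler('xyz',[np.pi,0,TH])).as_rotvec()
    c=R.from_euler('z',TH).as_matrix()[:2,:2].T@(p[:2]-O)
    print('t',s['time'],'now pliers mm',(c*1e3).round(1),'z',(p[2]*1e3).round(1),'w',s['grip_width'],'F',s['contact_force'].round(1))
    print('world goal',w,'shift',d.round(4),'turn',(rv/np.radians(60)).round(4))
goal(*[float(a)/1e3 for a in sys.argv[1:4]])
E
python3 go.py -90 1 180
```

```text
t 0.1 now pliers mm [-671.  -485.6] z 251.5 w 0.9987245939497384 F [ 0.1 -0.   0.2]
world goal [ 0.58774988 -0.01372775] shift [ 0.5635 -0.5066  0.0726] turn [-0.002  -0.0001 -0.0336]
```

Call:
arm_command --plan '[[1,[0.282,-0.253,0],[0,0,-0.034]],[1,[0.282,-0.253,0],[0,0,-0.034]],[1,[0.282,-0.253,0],[0,0,-0.034]],[1,[0.282,-0.253,0],[0,0,-0.034]],[1,[0.282,-0.253,0],[0,0,-0.034]],[1,[0.282,-0.253,0],[0,0,-0.034]],[1,[0.282,-0.253,0],[0,0,-0.034]],[1,[0.282,-0.253,0],[0,0,-0.034]]]' --newtons 40

```text
time: 0.9
position: [0.3839, -0.3299, 0.2523]
tool_rot: [-3.14, -0.0, 0.303]
contact_force: [0.9, -0.6, -0.3]
grip_width: 0.999
```

```bash
python3 go.py -90 1 180
```

```text
t 0.9 now pliers mm [-378.4 -240.5] z 252.3 w 0.9989867832147848 F [ 0.9 -0.6 -0.3]
world goal [ 0.58774988 -0.01372775] shift [ 0.2889 -0.2408  0.0727] turn [-0.0012 -0.0003  0.0022]
```

Call:
arm_command --plan '[[1,[0.289,-0.241,0.073],[0,0,0.002]],[1,[0.289,-0.241,0.073],[0,0,0.002]],[1,[0.289,-0.241,0.073],[0,0,0.002]],[1,[0.289,-0.241,0.073],[0,0,0.002]],[1,[0.289,-0.241,0.073],[0,0,0.002]],[1,[0.289,-0.241,0.073],[0,0,0.002]],[1,[0.289,-0.241,0.073],[0,0,0.002]],[1,[0.289,-0.241,0.073],[0,0,0.002]]]'

```text
time: 1.7
position: [0.588, -0.0142, 0.1785]
tool_rot: [-3.141, 0.001, 0.301]
contact_force: [-0.7, -0.5, 1.4]
grip_width: 1.001
```

Call:
arm_command --plan '[[1,[0,0,0],[0,0,0]],[1,[0,0,0],[0,0,0]],[1,[0,0,0],[0,0,0]]]'

```text
time: 2.0
position: [0.5868, -0.018, 0.1796]
tool_rot: [3.141, 0.001, 0.299]
contact_force: [0.4, -0.9, -0.7]
grip_width: 1.001
```

```bash
python3 go.py -90 1 55
```

```text
t 2.0 now pliers mm [-92.2  -2.7] z 179.6 w 1.0010793844138763 F [ 0.4 -0.9 -0.7]
world goal [ 0.58774988 -0.01372775] shift [ 0.0023 -0.0038  0.1246] turn [ 0.0001  0.0008 -0.0021]
```

Call:
arm_command --plan '[[1,[0.002,-0.004,0.03],[0,0,0]],[1,[0.002,-0.004,0.06],[0,0,0]],[1,[0.002,-0.004,0.07],[0,0,0]],[1,[0.002,-0.004,0.07],[0,0,0]],[1,[0.002,-0.004,0.07],[0,0,0]]]'

```text
time: 2.5
position: [0.5886, -0.0136, 0.1108]
tool_rot: [3.141, -0.001, 0.298]
contact_force: [0.2, -1.1, 0.3]
grip_width: 0.998
```

```bash
python3 go.py -90 1 55; python3 - <<'E'
from h import *
t=env.read_camera('top');s=env.read_camera('side')
a=cv2.resize(t[200:330,280:420],None,fx=4,fy=4);b=cv2.resize(s[120:320,240:440],None,fx=3,fy=3)
cv2.imwrite('pics/a1.png',a);cv2.imwrite('pics/b1.png',b)
E
python3 go.py -90 1 55
```

```text
t 2.5 now pliers mm [-89.2   0.9] z 110.8 w 0.9981971618389719 F [ 0.2 -1.1  0.3]
world goal [ 0.58774988 -0.01372775] shift [-0.0009 -0.0001  0.0558] turn [ 0.0005 -0.0011 -0.0027]
t 2.6 now pliers mm [-88.2   0.9] z 111.7 w 1.0007753610730417 F [ 0.4 -1.  -0.4]
world goal [ 0.58774988 -0.01372775] shift [-0.0019 -0.0002  0.0567] turn [ 0.0011 -0.003  -0.0023]
```

View pics/b1.png

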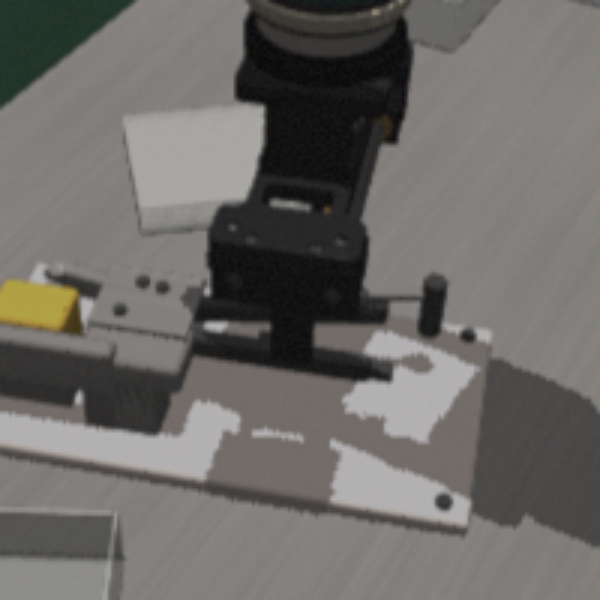

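View pics/a1.png

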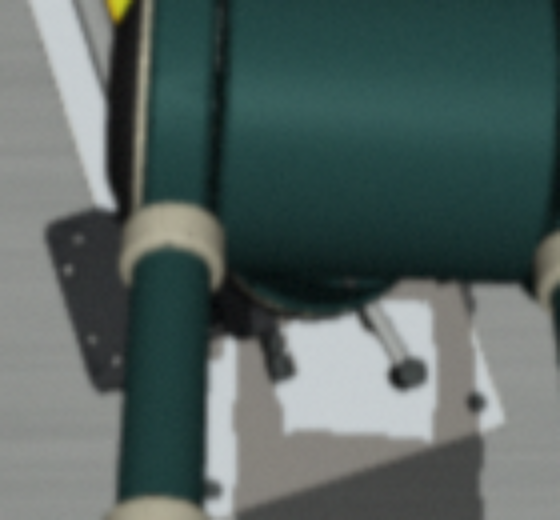

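The side view shows the near finger's tip at about (292,358) in the crop, above and in front of the fixed handle. The lever pad is clear at (433,305). I'll check the finger position against its projection.

```bash
python3 - <<'E'
from h import *
Rm=R.from_euler('z',.301).as_matrix()[:2,:2]
for q in [(-99,62),(-79,62),(-99,45),(-79,45)]:
    w=np.r_[[.674,.012]+Rm@(np.array(q)/1e3),.097]; print(q,(proj('side',w)-[240,120])*3)
E
```

```text
(-99, 62) [308.29356596 378.0667691 ]
(-79, 62) [269.70689369 371.93520754]
(-99, 45) [314.28696354 355.38671228]
(-79, 45) [276.33917578 349.47874023]
```

Call:
arm_command --plan '[[1,[-0.001,0,0.02],[0,0,0]],[1,[-0.001,0,0.04],[0,0,0]],[1,[-0.001,0,0.056],[0,0,0]],[1,[-0.001,0,0.056],[0,0,0]],[1,[-0.001,0,0.056],[0,0,0]],[1,[-0.001,0,0.056],[0,0,0]]]'

```text
time: 3.2
position: [0.5883, -0.0131, 0.0549]
tool_rot: [3.141, -0.002, 0.299]
contact_force: [-0.5, 0.3, 0.1]
grip_width: 1.001
```

```bash
python3 go.py -90 1 55
```

```text
t 3.2 now pliers mm [-89.3   1.5] z 54.9 w 1.0005301314577966 F [-0.5  0.3  0.1]
world goal [ 0.58774988 -0.01372775] shift [-0.0007  0.0005 -0.0001] turn [ 0.0007 -0.0019 -0.0016]
```

Call:
arm_command --plan '[[-0.1,[0,0,0],[0,0,0]],[-0.3,[0,0,0],[0,0,0]],[-0.4,[0,0,0],[0,0,0]],[-0.4,[0,0,0],[0,0,0]],[-0.4,[0,0,0],[0,0,0]],[-0.4,[0,0,0],[0,0,0]],[-0.4,[0,0,0],[0,0,0]],[-0.4,[0,0,0],[0,0,0]]]' --newtons 40

```text
time: 4.0
position: [0.5877, -0.0145, 0.0541]
tool_rot: [3.139, -0.0, 0.3]
contact_force: [0.4, -7.1, 0.3]
grip_width: 0.374
```

```bash
python3 go.py -90 1 55
```

```text
t 4.0 now pliers mm [-90.3   0.3] z 54.1 w 0.3740058605777835 F [ 0.4 -7.1  0.3]
world goal [ 0.58774988 -0.01372775] shift [ 0.0003 -0.0007 -0.0009] turn [ 0.0025 -0.0005 -0.001 ]
```

The width is 33–34 mm, so the handles are on the stop. Next I'll open the fingers and lift.

Call:
arm_command --plan '[[-0.4,[0,0,0],[0,0,0]],[-0.4,[0,0,0],[0,0,0]],[0.6,[0,0,0],[0,0,0]],[1,[0,0,0],[0,0,0]],[1,[0,0,0],[0,0,0]],[1,[0,0,0],[0,0,0]],[1,[0,0,0],[0,0,0]],[1,[0,0,0],[0,0,0]]]'

```text
time: 4.8
position: [0.5871, -0.0129, 0.0537]
tool_rot: [-3.141, 0.0, 0.299]
contact_force: [0.5, -0.6, 0.3]
grip_width: 0.9
```

Call:
arm_command --plan '[[1,[0,0,-0.02],[0,0,0]],[1,[0,0,-0.05],[0,0,0]],[1,[0,0,-0.09],[0,0,0]],[1,[0,0,-0.09],[0,0,0]],[1,[0,0,-0.09],[0,0,0]]]'

```text
time: 5.3
position: [0.5882, -0.0131, 0.1452]
tool_rot: [3.14, -0.003, 0.299]
contact_force: [-0.6, 0.0, 0.6]
grip_width: 1.002
```

```bash
python3 - <<'E'
from h import *
t=env.read_camera('top');s=env.read_camera('side')
a=cv2.resize(t[160:330,270:420],None,fx=3.5,fy=3.5);b=cv2.resize(s[120:320,215:415],None,fx=3,fy=3)
cv2.imwrite('pics/a2.png',a);cv2.imwrite('pics/b2.png',b)
E
python3 go.py -158 22 160
```

```text
t 5.4 now pliers mm [-91.3   2.2] z 142.5 w 0.9986389485894701 F [ 0.1  0.1 -0.3]
world goal [ 0.51658114 -0.01383222] shift [-0.0668 -0.0197 -0.0173] turn [-0.0008  0.0018 -0.0015]
```

View pics/b2.png

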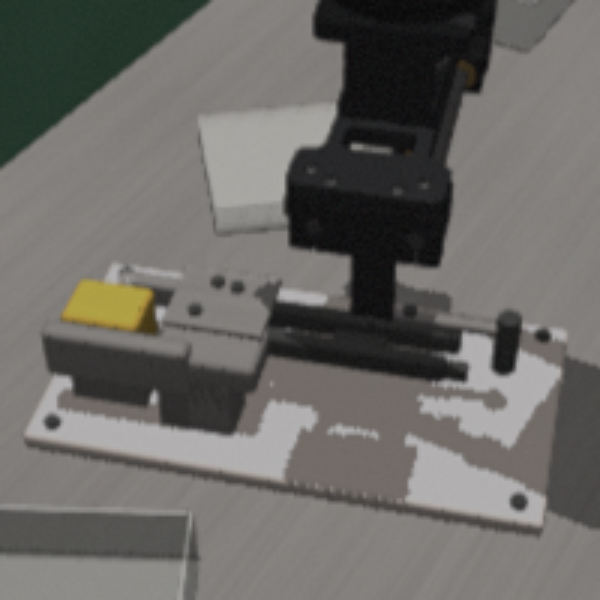

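View pics/a2.png

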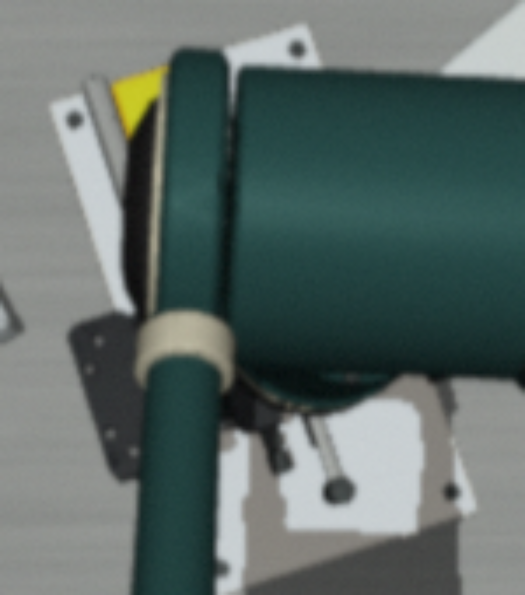

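The handles are parallel with the fingers off them. The pad is at (339,490) in the top crop and (508,320) in the side crop.

```bash
python3 - <<'E'
from h import *
Rm=R.from_euler('z',.301).as_matrix()[:2,:2]
a=(339/3.5+269.6,489/3.5+159.6);b=(508/3+214.6,320/3+119.6)
P,e=tri(a,b);print(P,e,((P[:2]-[.674,.012])@Rm*1e3))
for n,p in(('top',a),('side',b)): print(n,(onz(n,p,.084)[:2]-[.674,.012])@Rm*1e3)
E
```

```text
[ 0.52974381 -0.04457615  0.08362896] 0.00011637081922357568 [-154.5439347  -11.2641034]
top [-154.60211007  -11.22315178]
side [-154.49526108  -10.84825605]
```

Call:
arm_command --plan '[[-1,[-0.03,-0.01,-0.017],[0,0,0]],[-1,[-0.067,-0.024,-0.017],[0,0,0]],[-1,[-0.067,-0.024,-0.017],[0,0,0]],[-1,[-0.067,-0.024,-0.017],[0,0,0]],[-1,[-0.067,-0.024,-0.017],[0,0,0]],[-1,[-0.067,-0.024,-0.017],[0,0,0]],[-1,[-0.067,-0.024,-0.017],[0,0,0]],[-1,[-0.067,-0.024,-0.017],[0,0,0]]]' --newtons 20

```text
time: 6.2
position: [0.5167, -0.0099, 0.1607]
tool_rot: [3.142, -0.0, 0.299]
contact_force: [-0.2, -0.4, -0.6]
grip_width: 0.295
```

```bash
python3 - <<'E'
from h import *
s=env.read_camera('side')
b=cv2.resize(s[120:320,215:415],None,fx=3,fy=3)
cv2.imwrite('pics/b3.png',b)
E
python3 go.py -158 26 62
```

```text
t 6.25 now pliers mm [-156.9   25.7] z 160.7 w 0.25140937584621836 F [ 0.9  0.2 -0.9]
world goal [ 0.51539524 -0.01001206] shift [-0.0011 -0.0003  0.0987] turn [-0.     -0.     -0.0017]
```

View pics/b3.png

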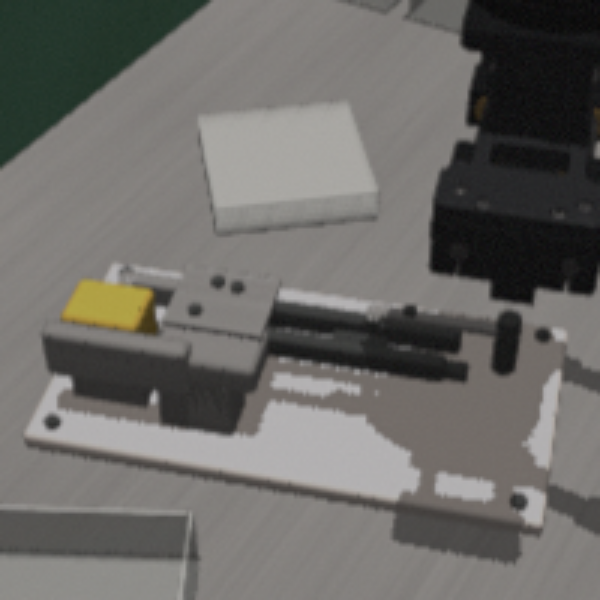

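The pliers stay locked with nothing touching them. I'll finish closing the fingers and descend beside the pad.

Call:
arm_command --plan '[[-1,[-0.001,0,0],[0,0,0]],[-1,[-0.001,0,0],[0,0,0]],[-1,[-0.001,0,0],[0,0,0]],[-1,[-0.001,0,0.03],[0,0,0]],[-1,[-0.001,0,0.06],[0,0,0]],[-1,[-0.001,0,0.085],[0,0,0]],[-1,[-0.001,0,0.098],[0,0,0]],[-1,[-0.001,0,0.098],[0,0,0]]]'

```text
time: 7.05
position: [0.5133, -0.0101, 0.0608]
tool_rot: [-3.14, 0.004, 0.299]
contact_force: [-0.3, 0.2, 0.2]
grip_width: 0.005
```

Call:
arm_command --plan '[[-1,[0,0,0],[0,0,0]],[-1,[0,0,0],[0,0,0]]]'

```text
time: 7.25
position: [0.5166, -0.0102, 0.0643]
tool_rot: [3.141, -0.003, 0.299]
contact_force: [-0.9, -0.4, 0.3]
grip_width: 0.007
```

```bash
python3 go.py -158 -18 62
```

```text
t 7.25 now pliers mm [-157.    25.4] z 64.3 w 0.006956505621411107 F [-0.9 -0.4  0.3]
world goal [ 0.52844016 -0.05203384] shift [-0.001   0.0434  0.0023] turn [ 0.001  -0.0026 -0.0015]
```

Call:
arm_command --plan '[[-1,[0,0.006,0],[0,0,0]],[-1,[0,0.012,0],[0,0,0]],[-1,[0,0.016,0],[0,0,0]],[-1,[0,0.02,0],[0,0,0]],[-1,[0,0.024,0],[0,0,0]],[-1,[0,0.028,0],[0,0,0]],[-1,[0,0.032,0],[0,0,0]],[-1,[0,0.036,0],[0,0,0]]]'

```text
time: 8.05
position: [0.526, -0.0448, 0.0627]
tool_rot: [3.142, -0.0, 0.299]
contact_force: [0.9, 2.5, 0.9]
grip_width: 0.005
```

```bash
python3 - <<'E'
from h import *
s=env.read_camera('side')
b=cv2.resize(s[120:320,215:415],None,fx=3,fy=3)
cv2.imwrite('pics/b4.png',b)
E
python3 go.py -158 -18 62
```

```text
t 8.1 now pliers mm [-158.3  -10.9] z 62.7 w 0.004539192799175416 F [1.7 1.4 0.8]
world goal [ 0.52844016 -0.05203384] shift [0.0003 0.0071 0.0007] turn [ 0.0004 -0.0002 -0.0016]
```

View pics/b4.png

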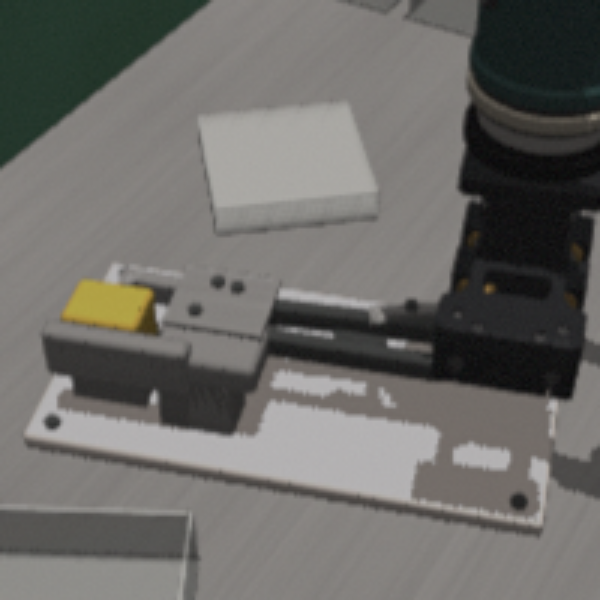

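The handles are still almost parallel, and the lever is carrying about 2–3 N. I'll keep pulling.

Call:
arm_command --plan '[[-1,[0,0.003,0],[0,0,0]],[-1,[0,0.006,0],[0,0,0]],[-1,[0,0.009,0],[0,0,0]],[-1,[0,0.012,0],[0,0,0]]]'

```text
time: 8.5
position: [0.529, -0.0565, 0.0625]
tool_rot: [3.141, 0.001, 0.3]
contact_force: [-0.8, -0.3, 0.5]
grip_width: 0.006
```

```bash
python3 - <<'E'
from h import *
s=env.read_camera('side')
b=cv2.resize(s[120:320,215:415],None,fx=3,fy=3)
cv2.imwrite('pics/b5.png',b)
E
python3 go.py -158 -18 62
```

```text
t 8.55 now pliers mm [-158.7  -22.8] z 62.6 w 0.00888345107001786 F [-1.   0.1 -0.3]
world goal [ 0.52844016 -0.05203384] shift [ 0.0007 -0.0048  0.0006] turn [ 0.0005  0.0006 -0.0016]
```

View pics/b5.png

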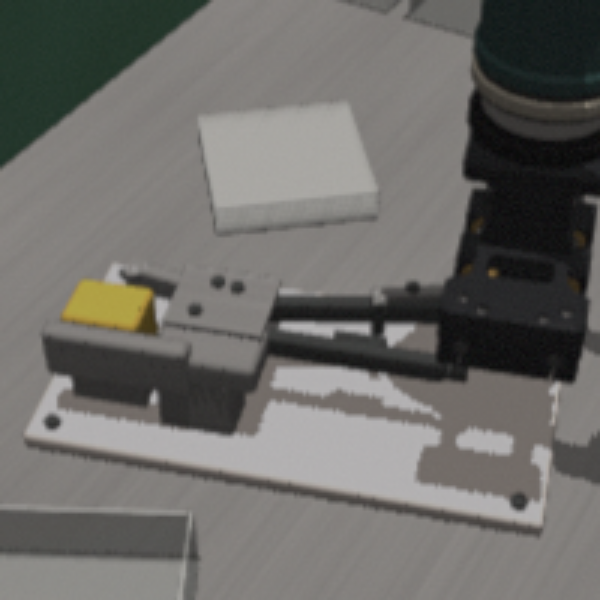

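The pliers have sprung open and the force has gone. I'll back off 12 mm in +y, then lift and move clear.

Call:
arm_command --plan '[[-1,[0,-0.007,0],[0,0,0]],[-1,[0,-0.014,0],[0,0,0]],[-1,[0,-0.014,0],[0,0,0]],[-1,[0,-0.014,-0.03],[0,0,0]],[-1,[0,-0.014,-0.07],[0,0,0]],[-1,[0,-0.014,-0.11],[0,0,0]],[-1,[-0.04,-0.014,-0.14],[0,0,0]],[-1,[-0.08,-0.014,-0.15],[0,0,0]]]'

```text
time: 9.35
position: [0.4506, -0.0666, 0.2169]
tool_rot: [3.138, -0.006, 0.301]
contact_force: [0.1, -1.4, 0.9]
grip_width: 0.006
```

Call:
arm_command --plan '[[-1,[0,0,0],[0,0,0]],[-1,[0,0,0],[0,0,0]],[-1,[0,0,0],[0,0,0]],[-1,[0,0,0],[0,0,0]]]'

```text
time: 9.75
position: [0.4491, -0.0659, 0.212]
tool_rot: [-3.141, 0.001, 0.3]
contact_force: [0.3, 0.3, 0.4]
grip_width: 0.002
```

```bash
python3 - <<'E'
from h import *
t=env.read_camera('top');s=env.read_camera('side')
cv2.imwrite('pics/t6.png',t);cv2.imwrite('pics/s6.png',s)
a=cv2.resize(t[150:300,270:420],None,fx=4,fy=4,interpolation=2);b=cv2.resize(s[190:305,215:415],None,fx=4,fy=4,interpolation=2)
cv2.imwrite('pics/a6.png',a);cv2.imwrite('pics/b6.png',b)
E
python3 go.py -158 -18 62
```

```text
t 9.85 now pliers mm [-238.    -7.7] z 211.9 w 0.005972666515769317 F [0.4 0.1 0.1]
world goal [ 0.52844016 -0.05203384] shift [0.0802 0.0103 0.1498] turn [-0.0008  0.0013 -0.001 ]
```

View pics/b6.png

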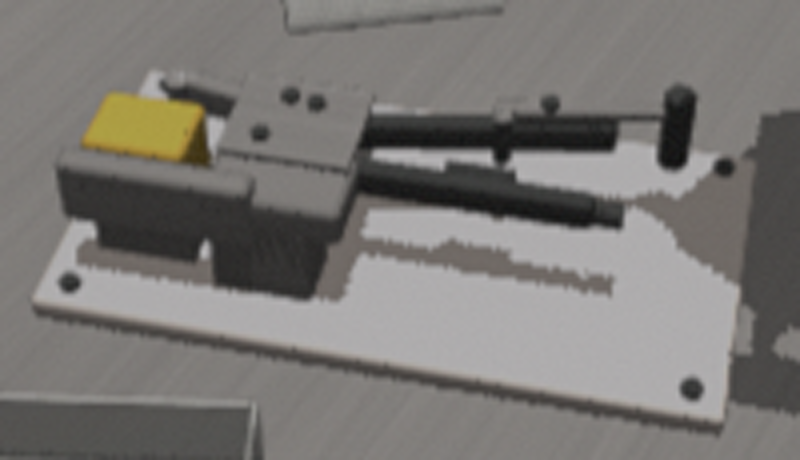

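View pics/a6.png

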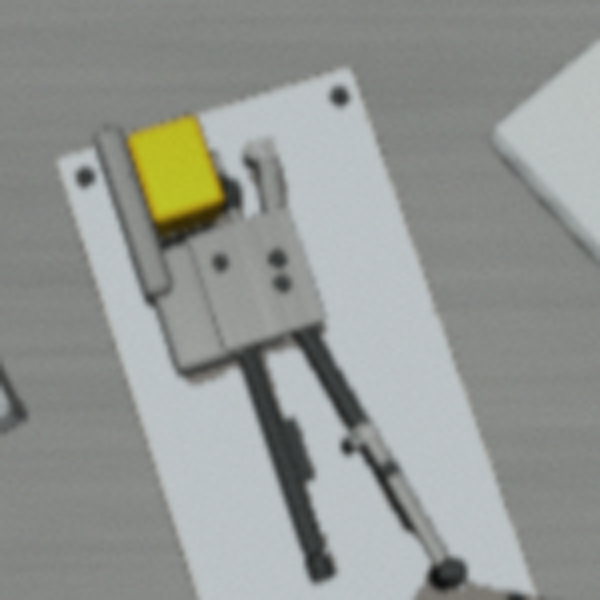

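The pliers are fully open, with the pad back at its starting pixels: (680,94) in the side crop and (448,572) in the top crop. The pin head that stuck out at about (230,165) in the first top crop is now flush with the block. The tub, lids and spare block weren't touched.

```bash
python3 - <<'E'
from rig import env
print(env.finish_job())
E
```

```text
the job is handed in; nothing more can be done
None
```

The hinge pin is pressed in, the pliers are back fully open, and I handed the job in at about 9.9 s. The hand-in gave no verdict.

- **Squeeze:** I closed the two handles with the fingers until the opening read 33 mm, against 34 mm expected when locked. I then let go and lifted. The handles stayed parallel on their own, and the lever pad measured (-154.5, -11.3) mm, against (-155, -12) expected when locked.
- **Release:** With the fingers shut, I pushed the pad along pliers -y. The pliers tripped and sprang open, and I backed off and moved clear.
- **Last checks:** In the final pictures the handle and lever pad are back at their starting pixels. The pin head no longer stands out of the block in the top view, but the head is only a few pixels across. I therefore judge it home from that and from the handle having reached its stop; I did not measure it in millimetres. The arm was clear, with the contact force reading about zero.
- **Bystanders:** The arm did not go near the tub, lids or spare block at their height. I did not measure their positions again at the end.
- **Disagreement:** My pose fit differed by up to about 3 mm between the two cameras, which did not affect the work.

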